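Sort the marked bottles and right the fallen one on a packing desk

ROBOT

A 7-joint arm with a two-finger parallel gripper is mounted at the origin on the work surface. World frame = base frame: x ahead of the robot, y to its left, z up, the work surface at z = 0. Lengths are in m, angles in rad, forces in N, time in s.
With the tool pointing down it reaches from about 0.4 to 0.85 m from the base axis. Payload 4.5 kg.
Tool frame: the origin (TCP) lies at the very end of the fingers, on their centre line; the grasp point (between the pads) lies 19 mm behind it (r.grip_depth is the z of the grasp point in the tool frame, in m); z points along the fingers, y is the line along which they close (so a half turn about z gives the same grasp; the last joint's range is limited). The gripper opens to 88 mm and grips with 3 to 60 N. Pads are 18 mm wide; open, the fingers measure 123 mm over their backs; the gripper's body (75 mm by 187 mm) begins 45 mm behind the grasp point.
Start: joints at [-1.304, 0.689, -0.195, 1.565, 0.157, 0.902, -0.215], TCP at [0.144, 0.608, 0.239] pointing down, gripper open.
Joint ranges: [-3.01, 3.01], [-0.46, 2.08], [-1.47, 1.51], [0.13, 2.56], [-1, 4.14], [0.04, 2.09], [-2.66, 2.66]. Speed limits (rad/s): [2.57, 2.57, 3.14, 3.14, 3.14, 3.14, 3.14].

INTERFACE

Orientations are given as a unit quaternion [x, y, z, w].
In Python, from plant import r gives the robot as it stands.
- The arm moves only by the shell command python3 steer.py 'ROWS' [FORCE]. ROWS is a JSON list of rows, 1 to 10 of them, each of 7 numbers: the opening from 0.0 (shut) to 1.0 (fully open), then dx, dy, dz in m, then a rotation vector rx, ry, rz in rad; each row is the pose to reach, as a shift and turn from the pose commanded when the command began, along the tool's axes at that moment; what a row does not reach only later rows make up. A row lasts 1/10 s, in which the tool goes at most 0.05 m and 0.15 rad, less where a joint would pass 70% of its speed; a pose out of reach is approached as far as the arm can. The fingers move at their own pace and stop on an object; FORCE is the grip in N (left out, the last holds). Time passes only in rows, so rows that do not move let the fingers close. It prints the time, the measured TCP pose, the force, the opening and the grip force at its end.
- r.get_state(): the state, without advancing time (a new reading comes with each control period).
- r.snapshot(name): name is "scene" or "top"; returns the picture (400x640x3 uint8, red, green, blue); there is no depth.
- r.camera_params(name): a dict with "fx", "fy", "cx", "cy" (pixels), "k1" (the pictures are not rectified: a ray, as slopes to the right and down, at radius r is drawn at 1 + k1 r^2 times it, then the intrinsics apply), "rvec" (rotation vector, rad) and "tvec" (3), from world to camera coordinates, as OpenCV has them. Camera axes: x right, y down, z forward; pixel columns grow to the right and rows downward; lengths in m; the calibration is good to about 2 mm. A picture is of the moment at which its call begins. camera_params takes no time and is no camera call.
- r.finish_job(): hands the job in; it is judged then, once.
The state is a dict: "clock": time; "q": joint angles; "qd": joint speeds; "joint_torque": joint torques, N m; "tool_pos": TCP position; "eef_rot": TCP orientation; "contact_force": force on the tool from outside, world axes, zero at the start; "moment": the same for the moment, N m; "opening": opening from 0.0 (shut) to 1.0 (fully open); "finger_force": force on a finger pad.
Only numpy, scipy, OpenCV 4.12 (cv2) and the standard library are available. Lean on these libraries where they do the work, as an engineer would, in place of code of your own. Each camera call takes 0.05 s, during which the arm holds its last target. There are 200 camera calls.

TASK

Sort this batch of bottles: stand the two rejects marked with red upright on the floor of the grey reject bin with the red patches. One good bottle has toppled over on the desk: stand it upright in the middle of the scale's steel pan, setting it down gently without leaning on the scale. Do not drop or throw any bottle, and leave the other good bottles on the board and everything else where they are.

Things in the scene. Friction and masses are not known exactly. Their poses are not given: they have to be found in the camera images.
- reject_a: Reject, with a red sticker on its cap and a red band round its upper body; square amber bottle: body 46 x 46 mm, flat-sided, 72 mm high, white cap 26 mm across on top, 100 mm high in all, 0.15 to 0.31 kg. Origin at the centre of its underside, z to the cap, x and y square to its sides. Stands in any of the board's four places, turned up to 0.3 rad to the board
- reject_b: Reject, with a red sticker on its cap and a red band round its upper body; square amber bottle: body 46 x 46 mm, flat-sided, 72 mm high, white cap 26 mm across on top, 100 mm high in all, 0.15 to 0.31 kg. Origin at the centre of its underside, z to the cap, x and y square to its sides. Stands in any of the board's four places, turned up to 0.3 rad to the board
- good_a: Good bottle, no red on it; square amber bottle: body 46 x 46 mm, flat-sided, 72 mm high, white cap 26 mm across on top, 100 mm high in all, 0.15 to 0.31 kg. Origin at the centre of its underside, z to the cap, x and y square to its sides. Stands in any of the board's four places and must stay there
- good_b: Good bottle, no red on it; square amber bottle: body 46 x 46 mm, flat-sided, 72 mm high, white cap 26 mm across on top, 100 mm high in all, 0.15 to 0.31 kg. Origin at the centre of its underside, z to the cap, x and y square to its sides. Stands in any of the board's four places and must stay there
- fallen: Toppled good bottle, no red; square amber bottle: body 46 x 46 mm, flat-sided, 72 mm high, white cap 26 mm across on top, 100 mm high in all, 0.15 to 0.31 kg. Origin at the centre of its underside, z to the cap, x and y square to its sides. Lies on a flat side on the desk (z = 0) before the board, origin 23 mm up, cap pointing to the right or slantwise to the robot; free space on its cap side
- board: Brown wooden board fixed to the desk, 100 (x) x 340 (y) x 8 mm high, carrying four upright bottles in a row along its y, about 88 mm apart. Origin at the centre of its underside
- bin: Reject bin: open grey plastic box with red patches on its walls, fixed to the desk at the robot's right, 150 (x) x 180 (y) x 50 mm high outside, walls and floor 5 mm thick. Origin at the centre of its underside
- bin_floor (a point): Centre of the bin's inner floor, 5 mm above the desk; x and y along the bin's sides (inside 140 x 170 mm)
- scale: White postal scale fixed to the desk at the robot's left, housing 160 x 150 x 22 mm, with a steel pan above it. Origin at the centre of its underside, on the desk
- pan_top (a point): Centre of the top face of the scale's flat steel pan (115 x 130 mm, 6 mm thick), about 36 mm above the desk when empty; it sinks with the pan
- scale_pan (a joint): How far the pan is pressed down, m: 0 empty, stops at 0.007. It sits on a spring of 3000 N/m, so a bottle's weight sinks it by about 0.5 to 1 mm, and 12 N by 4 mm (overload)
- cactus: Bystander: small cactus in a terracotta pot, 72 mm across, 100 mm high, loose, beyond the board. Origin at the centre of its underside
- pencil_cup: Bystander: white cup of pencils, 72 mm across, 155 mm high with the pencils, loose, beyond the board. Origin at the centre of its underside

How it is judged:
By the outcome, as a careful person would: the job done as asked, in the order asked, and still so for the second after the job is handed in, with the robot touching nothing.
It also fails if it takes over 72 s, if anything falls off the work surface, if the arm or the gripper's body presses on something with over 40 N, if the wrist force passes 120 N, or if a joint passes its speed limit or range.

## Working session

There is one attempt and no reset: what is moved stays moved. The work goes in short steps, Python scripts to look and compute and a shell command to move; the robot and the scene stay as the last step left them, time stands still between calls to the robot, and variables do not carry over. Pictures are saved under pics/ and viewed, at most 13 in all, crops included, and the job is handed in when it is done.

```bash
ls; mkdir -p pics
python3 - <<'E'
from plant import r
import cv2
for n in ("scene","top"):
    cv2.imwrite(f"pics/{n}0.png",r.snapshot(n)[:,:,::-1]); print(n,r.camera_params(n))
s=r.get_state(); print(s); print(r.grip_depth)
E
```

```text
pics
plant.py
steer.py
scene {'fx': 397.2024448627595, 'fy': 397.2024448627595, 'cx': 319.8540918489234, 'cy': 195.6344483595811, 'k1': 0.01297552546972419, 'rvec': array([ 1.32639344,  1.9770394 , -1.04744623]), 'tvec': array([ 0.24877178, -0.28381535,  1.49377979])}
top {'fx': 510.30698478684917, 'fy': 510.30698478684917, 'cx': 323.3660800243906, 'cy': 205.89986590998276, 'k1': -0.1377979668920591, 'rvec': array([ 2.02854044, -2.16868649,  0.27005313]), 'tvec': array([0.02345028, 0.63689129, 1.15608348])}
{'clock': 0.1, 'q': array([-1.30418833,  0.6898816 , -0.19452042,  1.5661833 ,  0.15730541,
        0.90248335, -0.21512382]), 'qd': array([ 0.00089634, -0.00021604, -0.00012125, -0.00347647, -0.00035723,
        0.00065091,  0.00172613]), 'joint_torque': array([-2.78200452e-03, -5.28497243e+01, -1.27126873e+00, -1.53836149e+01,
       -5.25277667e-02,  1.95527035e-03,  5.19770697e-05]), 'tool_pos': array([0.14411265, 0.60761189, 0.2380169 ]), 'eef_rot': array([ 1.16116867e-01,  9.93235250e-01, -7.81748528e-04, -3.32271385e-05]), 'contact_force': array([ 0.5737574 , -0.75877906, -0.52229832]), 'moment': array([-0.03834291, -0.00834493, -0.03219793]), 'finger_force': 0.0, 'opening': 0.996324560678692}
-0.0187
```

View pics/scene0.png

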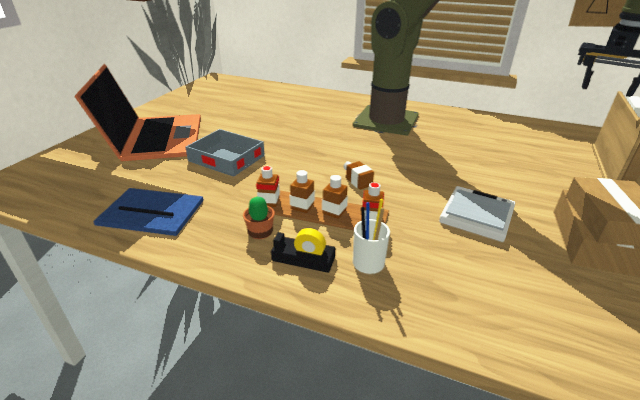

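View pics/top0.png

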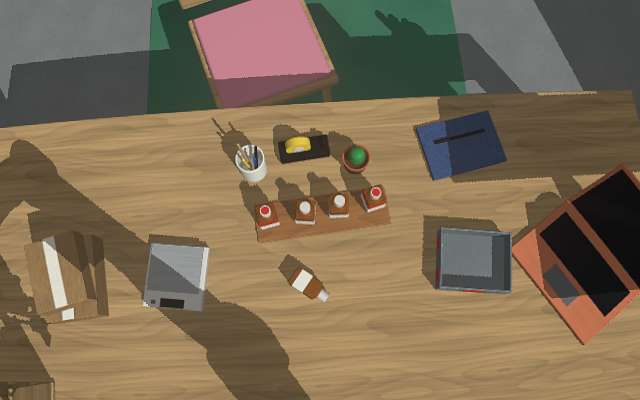

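The scene view shows rejects at (267,180) and (373,195), the fallen bottle at (358,174), the bin at (226,150) and the scale at (478,213). In the top view the red caps are at (264,212) and (376,190), and the good caps at (305,207) and (339,201). The fallen bottle lies from (300,278), cap at (322,297). Next I'll measure them and look at a magnified crop.

```bash
cat > h.py <<'E'
import numpy as np, cv2
from plant import r
from scipy.spatial.transform import Rotation as R
P={n:r.camera_params(n) for n in("scene","top")}
def ray(n,uv):
    p=P[n]; K=np.array([[p['fx'],0,p['cx']],[0,p['fy'],p['cy']],[0,0,1]])
    x=cv2.undistortPoints(np.array(uv,float).reshape(-1,1,2),K,np.array([p['k1'],0,0,0])).reshape(-1,2)
    M=cv2.Rodrigues(p['rvec'])[0]
    return -M.T@p['tvec'], np.c_[x,np.ones(len(x))]@M
def onz(n,uv,z):
    o,d=ray(n,uv); return o+d*((z-o[2])/d[:,2])[:,None]
def blobs(mask,amin=15):
    k,l,s,c=cv2.connectedComponentsWithStats(mask.astype(np.uint8))
    return [(s[i,4],c[i],l==i) for i in range(1,k) if s[i,4]>=amin]
def hsv(im): return cv2.cvtColor(im,cv2.COLOR_RGB2HSV).astype(int)
def state():
    s=r.get_state(); m=R.from_quat(s['eef_rot']).as_matrix()
    print('t',s['clock'].round(2) if hasattr(s['clock'],'round') else s['clock'],'pos',s['tool_pos'].round(4),'x',m[:,0].round(3),'y',m[:,1].round(3),'z',m[:,2].round(3),'q',s['q'].round(2),'op',round(s['opening'],3)); return s,m
E
python3 - <<'E'
from h import *
im=r.snapshot("top"); H=hsv(im)
red=((H[...,0]<6)|(H[...,0]>174))&(H[...,1]>170)&(H[...,2]>110)
for a,c,m in blobs(red,8): print('red',a,c.round(1),onz('top',c,.108).round(4))
white=(H[...,1]<45)&(H[...,2]>150)
for a,c,m in blobs(white,15):
    if 240<c[0]<400 and 170<c[1]<310: print('white',a,c.round(1),onz('top',c,.108).round(4),onz('top',c,.023).round(4))
cv2.imwrite('pics/crop.png',np.hstack([cv2.resize(im[175:315,240:400],None,fx=2.5,fy=2.5,interpolation=2),cv2.resize(im[215:315,420:520],(350,350),interpolation=2)])[:,:,::-1] if 0 else cv2.resize(im[175:315,240:400],None,fx=4,fy=4,interpolation=2)[:,:,::-1])
a=im[215:310,425:525];b=im[235:320,135:220]
cv2.imwrite('pics/crop2.png',np.hstack([cv2.resize(a,(400,380),interpolation=2),cv2.resize(b,(380,380),interpolation=2)])[:,:,::-1])
E
```

```text
red 38 [375.3 191.8] [[ 0.6557 -0.1439  0.108 ]]
red 25 [376.2 204.9] [[ 0.6236 -0.1431  0.108 ]]
red 43 [264.5 210.1] [[0.6285 0.1204 0.108 ]]
red 31 [268.4 222.8] [[0.5973 0.1126 0.108 ]]
red 24 [473.8 291.1] [[ 0.4051 -0.3504  0.108 ]]
white 25 [374.8 195.6] [[ 0.6464 -0.1418  0.108 ]] [[ 0.6685 -0.1527  0.023 ]]
white 101 [339.1 200.3] [[ 0.6406 -0.0565  0.108 ]] [[ 0.6622 -0.0612  0.023 ]]
white 97 [304.6 207. ] [[0.6297 0.0259 0.108 ]] [[0.6506 0.0271 0.023 ]]
white 41 [375.6 207.8] [[ 0.6168 -0.1408  0.108 ]] [[ 0.6367 -0.1517  0.023 ]]
white 34 [266.1 213.6] [[0.6199 0.117  0.108 ]] [[0.64   0.1249 0.023 ]]
white 48 [337.8 215.9] [[ 0.6032 -0.0504  0.108 ]] [[ 0.6222 -0.0547  0.023 ]]
white 45 [304.6 222. ] [[0.5936 0.0279 0.108 ]] [[0.6118 0.0293 0.023 ]]
white 46 [269.7 225.4] [[0.591  0.1098 0.108 ]] [[0.6091 0.1171 0.023 ]]
white 242 [301.9 280.6] [[0.4578 0.0423 0.108 ]] [[0.4662 0.0447 0.023 ]]
white 84 [322.8 295.7] [[ 0.4204 -0.0028  0.108 ]] [[ 0.426  -0.0037  0.023 ]]
```

View pics/crop.png

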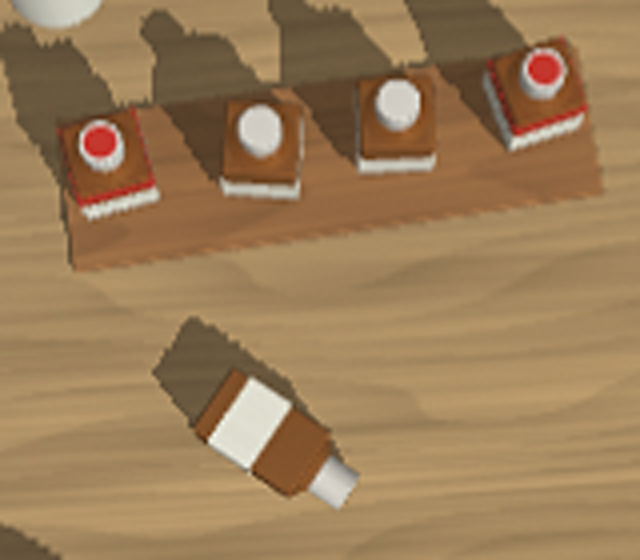

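View pics/crop2.png

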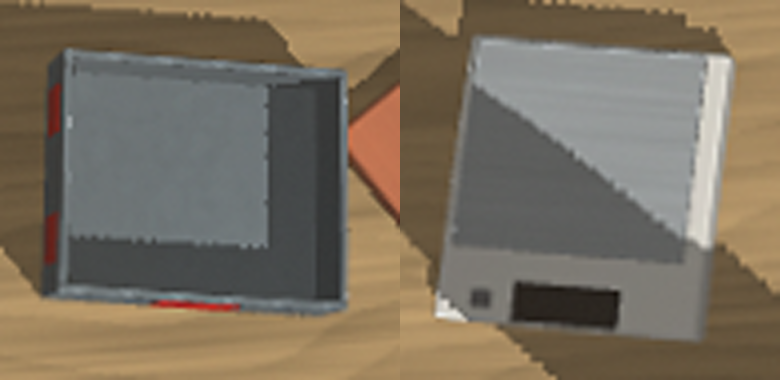

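The first crop (4x, offset 240,175) shows the tops of all four bottles; the fallen body runs (236,370)-(290,495) and its cap is at (334,482). The second crop shows the bin rim corners at (66,50), (347,70), (347,305) and (58,295), and the pan corners at (472,38), (707,55), (685,262) and (452,245). I'll cast these corners and check them against the known sizes.

Run:
```python
from h import *
print('cams',ray('top',[[0,0]])[0].round(3),ray('scene',[[0,0]])[0].round(3))
def quad(name,pts,s,off,z):
    w=onz('top',np.array(pts)/s+off,z)[:,:2]; e=np.roll(w,-1,0)-w
    print(name,'c',w.mean(0).round(4),'sides',np.linalg.norm(e,axis=1).round(4),'ang',np.degrees(np.arctan2(e[:,1],e[:,0])).round(1)); return w
o=[240,175]; o1=[425,215]; o2=[135-400/4.47,235]
quad('rejL',[(59,125),(137,109),(155,180),(80,203)],4,o,.08)
quad('rejR',[(488,82),(564,38),(585,98),(509,136)],4,o,.08)
quad('goodL',[(229,100),(302,95),(300,187),(222,182)],4,o,.08)
quad('goodR',[(361,78),(434,68),(436,155),(357,160)],4,o,.08)
quad('fallen',[(236,370),(197,432),(290,495),(332,437)],4,o,.046)
w=onz('top',np.array([(334,482),(332,485),(216,402)])/4+o,.036);print(w.round(4))
quad('rim',[(66,50),(347,70),(347,305),(58,295)],4,o1,.05)
quad('pan',[(472,38),(707,55),(685,262),(452,245)],4.47,o2,.036)
quad('housing',[(472,38),(733,60),(703,340),(438,318)],4.47,o2,.022)
quad('board',[(60,120),(565,38),(602,190),(75,270)],4,o,.008)
for c in ((252,170),(356,155)): print(onz('top',c,.08).round(3))
# amber fallen mask
im=r.snapshot('top');H=hsv(im); m=(H[...,0]<14)&(H[...,1]>140)&(H[...,2]>60)
m|=(H[...,1]<45)&(H[...,2]>150)
mm=np.zeros_like(m);mm[262:304,284:334]=m[262:304,284:334]
for a,c,b in blobs(mm,100):
    cn=cv2.findContours(b.astype(np.uint8),0,1)[0][0].reshape(-1,2)
    w=onz('top',cn,.046)[:,:2]; print(a,c,cv2.minAreaRect((w*1000).astype(np.float32)))
```

```text
cams [0.343 0.009 1.275] [1.393 0.288 0.593]
rejL c [0.6265 0.1177] sides [0.048  0.0454 0.0468 0.05  ] ang [ -81.8 -168.8  103.7   12.5]
rejR c [ 0.6502 -0.1435] sides [0.0547 0.0396 0.0524 0.0358] ang [ -63.2 -166.6  113.1   15.9]
goodL c [0.6285 0.0238] sides [0.0442 0.0569 0.0468 0.0508] ang [-89.7 175.1  82.5  -7.9]
goodR c [ 0.6391 -0.0577] sides [0.0448 0.0542 0.0476 0.051 ] ang [-85.7 176.7  89.9  -6.8]
fallen c [0.4567 0.0349] sides [0.0439 0.0673 0.0427 0.0705] ang [ 144.5 -127.6  -39.8   51.3]
[[ 0.4256 -0.0054  0.036 ]
 [ 0.4239 -0.0041  0.036 ]
 [ 0.4784  0.0627  0.036 ]]
rim c [ 0.4837 -0.3848] sides [0.179  0.1462 0.1796 0.1509] ang [-98.1 171.7  83.4  -8.5]
pan c [0.5135 0.3546] sides [0.134  0.1139 0.1306 0.115 ] ang [-97.5 172.8  82.9  -5.5]
housing c [0.4938 0.3546] sides [0.1506 0.1548 0.1494 0.1568] ang [-98.2 172.5  82.5  -7. ]
board c [ 0.6346 -0.0151] sides [0.3297 0.1027 0.3375 0.098 ] ang [ -84.2 -172.1   95.     3.4]
[[0.739 0.15  0.08 ]]
[[ 0.761 -0.108  0.08 ]]
514 [307.62451362 284.60311284] ((449.8267517089844, 25.64684295654297), (98.56443786621094, 47.81772994995117), 52.56907653808594)
```

Sizes agree with the given ones (pan 132x114, rim 179x149, fallen 98x48). I'll grip the rejects closing along the row, because the pencil cup is in the way fore and aft. In the bin I'll release with the fingers closing along bin x.

```bash
cat >> h.py <<'E'
def down(a):
    a=np.radians(a); y=np.array([np.cos(a),np.sin(a),0]); z=np.array([0,0,-1.]); return np.c_[np.cross(y,z),y,z]
def goal(pos,Rm):
    s,m=state(); d=m.T@(np.array(pos)-s['tool_pos']); v=R.from_matrix(m.T@Rm).as_rotvec()
    print('shift',d.round(4),'rot',v.round(3),'rows>=',np.linalg.norm(d)/.05,np.linalg.norm(v)/.15)
E
python3 -c "
from h import *
goal((.6275,.119,.2),down(101.4))"
```

```text
t 0.2 pos [0.1441 0.6078 0.2382] x [-0.973  0.231 -0.   ] y [ 0.231  0.973 -0.001] z [-0.    -0.001 -1.   ] q [-1.3   0.69 -0.19  1.57  0.16  0.9  -0.22] op 0.999
shift [-0.5831 -0.3641  0.0387] rot [-0.001 -0.    -0.432] rows>= 13.770220441780271 2.8776413673688235
```

```bash
python3 steer.py '[[0.68,-0.02,-0.01,0,0,0,-0.02],[0.68,-0.055,-0.035,0,0,0,-0.06],[0.68,-0.095,-0.06,0,0,0,-0.1],[0.68,-0.135,-0.085,0,0,0,-0.14],[0.68,-0.175,-0.11,0,0,0,-0.18],[0.68,-0.215,-0.135,0,0,0,-0.22],[0.68,-0.255,-0.16,0,0,0,-0.26],[0.68,-0.295,-0.185,0,0,0,-0.3],[0.68,-0.335,-0.21,0.01,0,0,-0.34],[0.68,-0.37,-0.23,0.01,0,0,-0.38]]' 20; python3 -c "
from h import *
goal((.6275,.119,.2),down(101.4))"
```

```text
clock: 1.2
tool_pos: [0.4523, 0.2959, 0.2278]
eef_rot: [-0.073, 0.997, -0.001, -0.001]
contact_force: [-0.3, -0.4, 0.9]
opening: 0.68
finger_force: 0.0
t 1.2 pos [0.4523 0.2959 0.2278] x [-0.989 -0.147  0.001] y [-0.147  0.989 -0.002] z [-0.001 -0.002 -1.   ] q [-0.45  0.61 -0.35  1.83  0.29  0.76  0.76] op 0.68
shift [-0.1474 -0.2006  0.0279] rot [-0.002 -0.001 -0.052] rows>= 5.010188166518777 0.3459396388665268
```

```bash
python3 steer.py '[[0.68,-0.02,-0.03,0.005,0,0,-0.01],[0.68,-0.045,-0.06,0.01,0,0,-0.02],[0.68,-0.075,-0.1,0.015,0,0,-0.03],[0.68,-0.105,-0.14,0.02,0,0,-0.04],[0.68,-0.13,-0.175,0.025,0,0,-0.05],[0.68,-0.144,-0.196,0.028,0,0,-0.052],[0.68,-0.1474,-0.2006,0.028,0,0,-0.052],[0.68,-0.1474,-0.2006,0.028,0,0,-0.052]]'; python3 -c "
from h import *
goal((.6275,.119,.0525),down(101.4))
cv2.imwrite('pics/ov.png',cv2.resize(r.snapshot('scene')[110:240,230:420],None,fx=4,fy=4)[:,:,::-1])"
```

```text
clock: 2.0
tool_pos: [0.6263, 0.122, 0.2004]
eef_rot: [-0.099, 0.995, 0.0, -0.0]
contact_force: [-0.9, 0.7, 0.1]
opening: 0.683
finger_force: 0.0
t 2.0 pos [0.6263 0.122  0.2004] x [-0.98  -0.197  0.001] y [-0.197  0.98   0.001] z [-0.001  0.    -1.   ] q [-0.06  0.77 -0.38  1.56  0.34  0.88  1.21] op 0.683
shift [-0.0007 -0.0033  0.1479] rot [ 0.001 -0.001 -0.001] rows>= 2.9578246134463257 0.0092301975654446
```

View pics/ov.png

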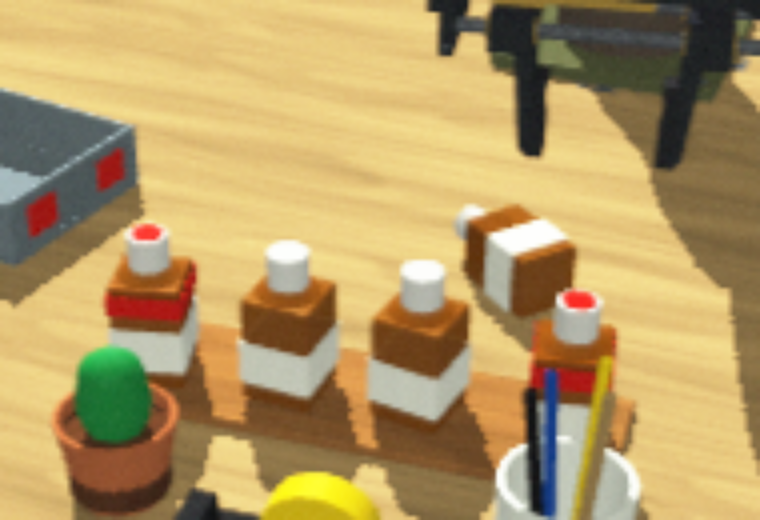

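The crop (4x) shows the open fingers at (530,150) and (665,165), lined up above reject_left's cap at (577,300) and clear of the pencils. I'll go down.

```bash
python3 steer.py '[[0.68,-0.001,-0.003,0.02,0,0,0],[0.68,-0.001,-0.003,0.055,0,0,0],[0.68,-0.001,-0.003,0.09,0,0,0],[0.68,-0.001,-0.003,0.12,0,0,0],[0.68,-0.001,-0.003,0.14,0,0,0],[0.68,-0.001,-0.003,0.148,0,0,0],[0.68,-0.001,-0.003,0.148,0,0,0]]'; python3 -c "
from h import *
goal((.6275,.119,.0525),down(101.4))"
```

```text
clock: 2.75
tool_pos: [0.6266, 0.1214, 0.0523]
eef_rot: [-0.101, 0.995, 0.0, -0.001]
contact_force: [0.3, -0.6, -0.2]
opening: 0.678
finger_force: 0.0
t 2.75 pos [0.6266 0.1214 0.0523] x [-0.98  -0.201  0.002] y [-0.201  0.98   0.001] z [-0.002  0.001 -1.   ] q [-0.1   0.96 -0.3   1.64  0.44  0.61  1.13] op 0.678
shift [-0.0004 -0.0026 -0.0002] rot [ 0.001 -0.002  0.003] rows>= 0.05189247751820156 0.02383890236963305
```

```bash
python3 steer.py '[[0.45,0,-0.002,0,0,0,0],[0.45,0,-0.002,0,0,0,0],[0.45,0,-0.002,0,0,0,0],[0.45,0,-0.002,0,0,0,0],[0.45,0,-0.002,0,0,0,0],[0.45,0,-0.002,0,0,0,0]]' 20; python3 -c "
from h import *
s,m=state()"
```

```text
clock: 3.35
tool_pos: [0.6294, 0.1181, 0.0542]
eef_rot: [-0.099, 0.995, 0.0, 0.001]
contact_force: [-1.6, 0.4, 6.9]
opening: 0.518
finger_force: 20.0
t 3.35 pos [0.6294 0.1181 0.0542] x [-0.98  -0.198 -0.003] y [-0.198  0.98   0.001] z [ 0.003  0.001 -1.   ] q [-0.1   0.96 -0.3   1.63  0.44  0.61  1.13] op 0.518
```

```bash
python3 steer.py '[[0.45,0,0,-0.01,0,0,0],[0.45,0,0,-0.04,0,0,0],[0.45,0,0,-0.08,0,0,0],[0.45,0,0,-0.12,0,0,0],[0.45,0,0,-0.15,0,0,0],[0.45,0,0,-0.16,0,0,0]]'; python3 -c "
from h import *
goal((.478,-.4246,.2),down(-8))
cv2.imwrite('pics/l1.png',cv2.resize(r.snapshot('scene')[60:230,220:430],None,fx=3.5,fy=3.5)[:,:,::-1])"
```

```text
clock: 3.95
tool_pos: [0.6298, 0.1178, 0.2165]
eef_rot: [-0.099, 0.995, 0.0, 0.003]
contact_force: [-0.1, -0.4, -2.1]
opening: 0.519
finger_force: 20.0
t 3.95 pos [0.6298 0.1178 0.2165] x [-0.98  -0.197 -0.006] y [-0.197  0.98   0.   ] z [ 0.006  0.001 -1.   ] q [-0.05  0.75 -0.39  1.54  0.34  0.91  1.22] op 0.519
shift [ 0.256  -0.5018  0.0149] rot [0.006 0.004 1.909] rows>= 11.26975418582374 12.727583306210729
```

View pics/l1.png

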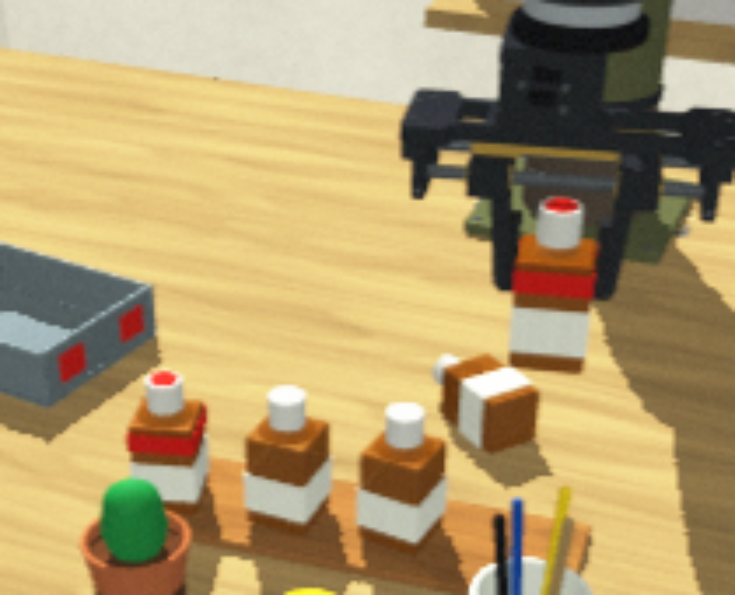

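The crop (3.5x) shows the reject held upright between the fingers at (555,280), with the other bottles undisturbed. I'll carry it to the bin.

```bash
python3 steer.py '[[0.45,0.01,-0.015,0,0,0,0.06],[0.45,0.025,-0.045,0,0,0,0.17],[0.45,0.045,-0.085,0,0,0,0.3],[0.45,0.065,-0.125,0,0,0,0.43],[0.45,0.085,-0.165,0,0,0,0.56],[0.45,0.105,-0.205,0,0,0,0.69],[0.45,0.125,-0.245,0,0,0,0.82],[0.45,0.145,-0.285,0,0,0,0.95],[0.45,0.165,-0.325,0,0,0,1.08],[0.45,0.18,-0.35,0,0,0,1.2]]'; python3 -c "
from h import *
goal((.478,-.4246,.2),down(-8))"
```

```text
clock: 5.0
tool_pos: [0.5181, -0.2653, 0.2108]
eef_rot: [0.484, 0.875, -0.002, -0.002]
contact_force: [-0.1, -0.2, -2.3]
opening: 0.517
finger_force: 20.0
t 5.0 pos [ 0.5181 -0.2653  0.2108] x [-0.532  0.847  0.001] y [ 0.847  0.532 -0.004] z [-0.004 -0.001 -1.   ] q [ 0.45  0.66 -0.09  1.73  0.09  0.76  0.87] op 0.517
shift [-0.1136 -0.1186  0.0111] rot [-0.005  0.     0.7  ] rows>= 3.2929370690521607 4.667796405624709
```

```bash
python3 steer.py '[[0.45,-0.015,-0.015,0,0,0,0.09],[0.45,-0.035,-0.037,0.002,0,0,0.21],[0.45,-0.06,-0.063,0.005,0,0,0.34],[0.45,-0.083,-0.087,0.008,0,0,0.47],[0.45,-0.1,-0.105,0.01,0,0,0.59],[0.45,-0.111,-0.116,0.011,0,0,0.67],[0.45,-0.1136,-0.1186,0.011,0,0,0.7],[0.45,-0.1136,-0.1186,0.011,0,0,0.7]]'; python3 -c "
from h import *
goal((.478,-.4246,.054),down(-8))"
```

```text
clock: 5.8
tool_pos: [0.4817, -0.4203, 0.2002]
eef_rot: [0.752, 0.66, -0.0, -0.001]
contact_force: [0.6, 0.6, -1.9]
opening: 0.517
finger_force: 20.0
t 5.8 pos [ 0.4817 -0.4203  0.2002] x [0.13  0.992 0.001] y [ 0.992 -0.13  -0.003] z [-0.003  0.002 -1.   ] q [ 0.6   0.75  0.09  1.56 -0.08  0.83  0.59] op 0.517
shift [-0.0049 -0.0027  0.1462] rot [-0.003 -0.001  0.01 ] rows>= 2.9253267340544373 0.06742134455104168
```

```bash
python3 steer.py '[[0.45,-0.004,-0.003,0.015,0,0,0.01],[0.45,-0.005,-0.003,0.045,0,0,0.01],[0.45,-0.005,-0.003,0.08,0,0,0.01],[0.45,-0.005,-0.003,0.11,0,0,0.01],[0.45,-0.005,-0.003,0.13,0,0,0.01],[0.45,-0.005,-0.003,0.142,0,0,0.01],[0.45,-0.005,-0.003,0.145,0,0,0.01],[0.45,-0.005,-0.003,0.147,0,0,0.01]]'; python3 -c "
from h import *
goal((.478,-.4246,.05),down(-8))"
```

```text
clock: 6.6
tool_pos: [0.4797, -0.4251, 0.055]
eef_rot: [0.754, 0.656, 0.0, 0.0]
contact_force: [-0.0, -0.3, -0.9]
opening: 0.521
finger_force: 20.0
t 6.6 pos [ 0.4797 -0.4251  0.055 ] x [0.138 0.99  0.   ] y [ 0.99  -0.138  0.001] z [ 0.001 -0.    -1.   ] q [ 0.62  0.95  0.06  1.64 -0.09  0.55  0.6 ] op 0.521
shift [ 0.0002 -0.0017  0.005 ] rot [ 0.001 -0.     0.001] rows>= 0.10603456671855489 0.007294720627665992
```

```bash
python3 steer.py '[[0.45,0,0,0.001,0,0,0],[0.45,0,0,0.002,0,0,0],[0.45,0,0,0.003,0,0,0],[0.45,0,0,0.003,0,0,0]]'; python3 -c "
from h import *
goal((.478,-.4246,.05),down(-8))"
```

```text
clock: 7.0
tool_pos: [0.4791, -0.4255, 0.052]
eef_rot: [0.755, 0.656, 0.0, 0.0]
contact_force: [-0.3, 0.6, -2.1]
opening: 0.52
finger_force: 20.0
t 7.0 pos [ 0.4791 -0.4255  0.052 ] x [ 0.14  0.99 -0.  ] y [ 0.99 -0.14  0.  ] z [ 0. -0. -1.] q [ 0.62  0.96  0.06  1.64 -0.09  0.54  0.6 ] op 0.52
shift [ 0.0007 -0.0012  0.002 ] rot [ 0.  0. -0.] rows>= 0.049070996325854516 0.0038292926116753716
```

```bash
python3 steer.py '[[0.45,0,0,0.001,0,0,0],[0.45,0,0,0.002,0,0,0],[0.45,0,0,0.003,0,0,0],[0.45,0,0,0.003,0,0,0]]'
```

```text
clock: 7.4
tool_pos: [0.4794, -0.4256, 0.0511]
eef_rot: [0.755, 0.656, 0.0, 0.001]
contact_force: [-2.9, 2.8, 15.0]
opening: 0.524
finger_force: 20.0
```

Contact at TCP z = 0.051. I'll release.

```bash
python3 steer.py '[[0.56,0,0,-0.001,0,0,0],[0.62,0,0,-0.001,0,0,0],[0.68,0,0,-0.001,0,0,0],[0.68,0,0,-0.001,0,0,0]]'; python3 steer.py '[[0.68,0,0,-0.01,0,0,0],[0.68,0,0,-0.035,0,0,0],[0.68,0,0,-0.07,0,0,0],[0.68,0,0,-0.11,0,0,0],[0.68,0,0,-0.14,0,0,0],[0.68,0,0,-0.15,0,0,0]]'; python3 -c "
from h import *
goal((.652,-.1437,.2),down(110))
im=r.snapshot('top');H=hsv(im);red=((H[...,0]<6)|(H[...,0]>174))&(H[...,1]>150)&(H[...,2]>80)
for a,c,m in blobs(red,8): print('red',a,c.round(1),onz('top',c,.105).round(4))
"
```

```text
clock: 7.8
tool_pos: [0.4789, -0.4254, 0.0494]
eef_rot: [0.755, 0.656, -0.0, -0.0]
contact_force: [-0.2, -0.2, -0.2]
opening: 0.684
finger_force: 0.0
clock: 8.4
tool_pos: [0.4804, -0.4269, 0.2039]
eef_rot: [0.755, 0.656, 0.001, 0.003]
contact_force: [0.0, -1.5, 0.4]
opening: 0.681
finger_force: 0.0
t 8.4 pos [ 0.4804 -0.4269  0.2039] x [ 0.14   0.99  -0.004] y [ 0.99  -0.14   0.006] z [ 0.005 -0.004 -1.   ] q [ 0.61  0.75  0.09  1.56 -0.08  0.83  0.59] op 0.681
shift [0.3044 0.1303 0.0035] rot [-0.     0.008 -2.06 ] rows>= 6.623288727169956 13.734352557910494
red 43 [375.6 191.8] [[ 0.6565 -0.1448  0.105 ]]
red 8 [363.9 196.2] [[ 0.6474 -0.116   0.105 ]]
red 27 [375.7 205.1] [[ 0.6239 -0.1422  0.105 ]]
red 33 [438.1 242.3] [[ 0.525  -0.2805  0.105 ]]
red 62 [489.4 262.9] [[ 0.4676 -0.3969  0.105 ]]
red 42 [500.1 257.1] [[ 0.4792 -0.4248  0.105 ]]
red 24 [437.4 274.5] [[ 0.4501 -0.2703  0.105 ]]
red 28 [473.8 291.1] [[ 0.4053 -0.3512  0.105 ]]
```

```bash
python3 -c "
from h import *
im=r.snapshot('top');H=hsv(im)
red=((H[...,0]<6)|(H[...,0]>174))&(H[...,1]>150)&(H[...,2]>80)
wh=(H[...,1]<45)&(H[...,2]>150)
for nm,mk,z in(('red',red,.07),('white',wh,.04)):
  for a,c,m in blobs(mk,6):
    if 355<c[0]<390 and 185<c[1]<215:
      w=onz('top',np.argwhere(m)[:,::-1],z)[:,:2]; v=cv2.fitLine((w*1000).astype(np.float32),2,0,.01,.01).ravel(); print(nm,a,c.round(1),np.degrees(np.arctan2(v[1],v[0])).round(1))
"
python3 steer.py '[[0.68,0.02,0.01,0,0,0,-0.1],[0.68,0.05,0.025,0,0,0,-0.24],[0.68,0.08,0.035,0,0,0,-0.38],[0.68,0.11,0.05,0,0,0,-0.52],[0.68,0.14,0.06,0,0,0,-0.66],[0.68,0.165,0.07,0,0,0,-0.8],[0.68,0.185,0.08,0,0,0,-0.94],[0.68,0.205,0.09,0,0,0,-1.08],[0.68,0.22,0.095,0,0,0,-1.2],[0.68,0.23,0.1,0,0,0,-1.3]]'; python3 -c "
from h import *
goal((.654,-.1442,.2),down(110))"
```

```text
red 43 [375.6 191.8] 59.9
red 13 [364.8 198.5] 13.7
red 27 [375.7 205.1] -74.9
white 25 [374.8 195.6] 59.0
white 43 [375.7 207.8] -75.1
clock: 9.5
tool_pos: [0.6095, -0.2092, 0.1974]
eef_rot: [0.201, 0.98, 0.001, -0.002]
contact_force: [-0.3, -0.9, 0.4]
opening: 0.678
finger_force: 0.0
t 9.5 pos [ 0.6095 -0.2092  0.1974] x [-0.92   0.393  0.004] y [0.393 0.92  0.001] z [-0.004  0.003 -1.   ] q [ 0.39  0.77 -0.25  1.54  0.23  0.87  1.23] op 0.678
shift [-0.0153  0.0772 -0.0026] rot [ 0.003 -0.004 -0.753] rows>= 1.5753809106890422 5.020083401232305
```

```bash
python3 steer.py '[[0.68,-0.003,0.015,0,0,0,-0.1],[0.68,-0.006,0.03,-0.002,0,0,-0.23],[0.68,-0.01,0.048,-0.003,0,0,-0.36],[0.68,-0.013,0.063,-0.003,0,0,-0.49],[0.68,-0.015,0.074,-0.003,0,0,-0.6],[0.68,-0.016,0.0775,-0.003,0,0,-0.68],[0.68,-0.016,0.0775,-0.003,0,0,-0.7],[0.68,-0.016,0.0775,-0.003,0,0,-0.7]]'; python3 -c "
from h import *
goal((.655,-.144,.0525),down(107))"
```

```text
clock: 10.3
tool_pos: [0.6547, -0.1471, 0.201]
eef_rot: [-0.144, 0.99, 0.001, -0.001]
contact_force: [0.7, -0.0, 0.1]
opening: 0.681
finger_force: 0.0
t 10.3 pos [ 0.6547 -0.1471  0.201 ] x [-0.959 -0.284  0.003] y [-0.284  0.959  0.001] z [-0.003  0.001 -1.   ] q [ 0.37  0.82 -0.44  1.44  0.38  0.97  1.7 ] op 0.681
shift [-0.0015  0.0027  0.1485] rot [ 0.001 -0.003 -0.009] rows>= 2.971544102303448 0.06110963142774782
```

```bash
python3 steer.py '[[0.68,-0.001,0.002,0.01,0,0,-0.01],[0.68,-0.0015,0.003,0.04,0,0,-0.01],[0.68,-0.0015,0.003,0.075,0,0,-0.01],[0.68,-0.0015,0.003,0.11,0,0,-0.01],[0.68,-0.0015,0.003,0.135,0,0,-0.01],[0.68,-0.0015,0.003,0.147,0,0,-0.01],[0.68,-0.0015,0.003,0.1485,0,0,-0.01],[0.68,-0.0015,0.003,0.1485,0,0,-0.01]]'; python3 -c "
from h import *
goal((.655,-.144,.0525),down(107))"
```

```text
clock: 11.1
tool_pos: [0.6568, -0.1436, 0.0547]
eef_rot: [-0.149, 0.989, -0.0, 0.0]
contact_force: [-0.6, -0.2, 0.1]
opening: 0.676
finger_force: 0.0
t 11.1 pos [ 0.6568 -0.1436  0.0547] x [-0.956 -0.294 -0.001] y [-0.294  0.956 -0.   ] z [ 0.001  0.    -1.   ] q [ 0.33  1.   -0.36  1.52  0.48  0.71  1.62] op 0.676
shift [0.0018 0.0002 0.0022] rot [-0.     0.001  0.002] rows>= 0.05710269652368109 0.015779178343388163
```

```bash
python3 steer.py '[[0.6,0,0,0.001,0,0,0],[0.45,0,0,0.001,0,0,0],[0.45,0,0,0.001,0,0,0],[0.45,0,0,0.001,0,0,0],[0.45,0,0,0.001,0,0,0],[0.45,0,0,0.001,0,0,0]]' 20;  python3 steer.py '[[0.45,0,0,-0.01,0,0,0],[0.45,0,0,-0.035,0,0,0],[0.45,0,0,-0.075,0,0,0],[0.45,0,0,-0.115,0,0,0],[0.45,0,0,-0.145,0,0,0],[0.45,0,0,-0.155,0,0,0],[0.45,0,0,-0.155,0,0,0]]'; python3 -c "
from h import *
goal((.4896,-.3454,.205),down(-8))"
```

```text
clock: 11.7
tool_pos: [0.6574, -0.144, 0.0545]
eef_rot: [-0.149, 0.989, -0.0, 0.001]
contact_force: [-0.1, -0.5, 6.2]
opening: 0.517
finger_force: 19.9
clock: 12.4
tool_pos: [0.6566, -0.1436, 0.2092]
eef_rot: [-0.149, 0.989, -0.0, 0.001]
contact_force: [-0.3, -0.3, -2.7]
opening: 0.522
finger_force: 19.9
t 12.4 pos [ 0.6566 -0.1436  0.2092] x [-0.956 -0.295 -0.001] y [-0.295  0.956 -0.001] z [ 0.002 -0.    -1.   ] q [ 0.37  0.81 -0.44  1.43  0.38  0.98  1.7 ] op 0.522
shift [ 0.219  -0.1436  0.0039] rot [1.00e-03 2.00e-03 2.01e+00] rows>= 5.238910125718724 13.397732093916387
```

```bash
python3 steer.py '[[0.45,0.008,-0.005,0,0,0,0.08],[0.45,0.025,-0.016,0,0,0,0.21],[0.45,0.045,-0.03,0,0,0,0.35],[0.45,0.065,-0.043,0,0,0,0.49],[0.45,0.085,-0.056,0,0,0,0.63],[0.45,0.105,-0.07,0,0,0,0.77],[0.45,0.125,-0.083,0,0,0,0.91],[0.45,0.145,-0.096,0,0,0,1.05],[0.45,0.16,-0.106,0,0,0,1.18],[0.45,0.17,-0.113,0,0,0,1.28]]'; python3 -c "
from h import *
goal((.4896,-.3454,.205),down(-8))"
```

```text
clock: 13.4
tool_pos: [0.524, -0.3027, 0.2055]
eef_rot: [0.474, 0.881, -0.001, -0.003]
contact_force: [-0.5, -0.5, -3.2]
opening: 0.52
finger_force: 19.9
t 13.4 pos [ 0.524  -0.3027  0.2055] x [-0.551  0.835  0.004] y [ 0.835  0.551 -0.004] z [-0.006  0.001 -1.   ] q [ 0.51  0.7  -0.11  1.66  0.1   0.79  0.94] op 0.52
shift [-0.0167 -0.0522  0.0007] rot [-0.006 -0.002  0.723] rows>= 1.0959099823109804 4.819196740133109
```

```bash
python3 steer.py '[[0.45,-0.002,-0.006,0,0,0,0.1],[0.45,-0.005,-0.017,0,0,0,0.23],[0.45,-0.009,-0.028,0,0,0,0.37],[0.45,-0.012,-0.039,0,0,0,0.5],[0.45,-0.015,-0.047,0,0,0,0.61],[0.45,-0.0167,-0.051,0,0,0,0.69],[0.45,-0.0167,-0.0522,0,0,0,0.723],[0.45,-0.0167,-0.0522,0,0,0,0.723]]'; python3 -c "
from h import *
goal((.4896,-.3454,.055),down(-8))"
```

```text
clock: 14.2
tool_pos: [0.492, -0.344, 0.2065]
eef_rot: [0.752, 0.659, -0.001, -0.002]
contact_force: [0.7, -0.1, -2.8]
opening: 0.52
finger_force: 19.9
t 14.2 pos [ 0.492  -0.344   0.2065] x [0.132 0.991 0.001] y [ 0.991 -0.132 -0.003] z [-0.003  0.002 -1.   ] q [ 0.48  0.7   0.09  1.68 -0.09  0.77  0.48] op 0.52
shift [-0.0019 -0.0017  0.1515] rot [-0.003 -0.001  0.007] rows>= 3.030740195688444 0.05373116044881998
```

```bash
python3 steer.py '[[0.45,-0.001,-0.002,0.015,0,0,0],[0.45,-0.002,-0.002,0.045,0,0,0],[0.45,-0.002,-0.002,0.08,0,0,0],[0.45,-0.002,-0.002,0.115,0,0,0],[0.45,-0.002,-0.002,0.138,0,0,0],[0.45,-0.002,-0.002,0.149,0,0,0],[0.45,-0.002,-0.002,0.1515,0,0,0],[0.45,-0.002,-0.002,0.1525,0,0,0]]'; python3 steer.py '[[0.45,0,0,0.001,0,0,0],[0.45,0,0,0.002,0,0,0],[0.45,0,0,0.002,0,0,0]]'
```

```text
clock: 15.0
tool_pos: [0.4914, -0.3465, 0.0561]
eef_rot: [0.752, 0.659, 0.0, 0.0]
contact_force: [0.8, 0.8, -3.5]
opening: 0.52
finger_force: 19.9
clock: 15.3
tool_pos: [0.4912, -0.3466, 0.0544]
eef_rot: [0.752, 0.659, 0.0, 0.001]
contact_force: [-0.2, 0.6, -2.8]
opening: 0.523
finger_force: 19.9
```

```bash
python3 steer.py '[[0.45,0,0,0.001,0,0,0],[0.45,0,0,0.002,0,0,0],[0.45,0,0,0.002,0,0,0]]';python3 steer.py '[[0.45,0,0,0.0005,0,0,0],[0.45,0,0,0.001,0,0,0],[0.45,0,0,0.001,0,0,0]]'
```

```text
clock: 15.6
tool_pos: [0.4908, -0.3463, 0.0516]
eef_rot: [0.753, 0.659, 0.0, -0.0]
contact_force: [-0.1, -0.0, -3.1]
opening: 0.519
finger_force: 19.9
clock: 15.9
tool_pos: [0.4908, -0.3462, 0.0515]
eef_rot: [0.753, 0.659, 0.0, -0.0]
contact_force: [-1.1, 1.7, 6.0]
opening: 0.522
finger_force: 19.9
```

```bash
python3 steer.py '[[0.56,0,0,0,0,0,0],[0.62,0,0,0,0,0,0],[0.68,0,0,0,0,0,0],[0.68,0,0,0,0,0,0]]'; python3 steer.py '[[0.68,0,0,-0.01,0,0,0],[0.68,0,0,-0.035,0,0,0],[0.68,0,0,-0.07,0,0,0],[0.68,0,0,-0.11,0,0,0],[0.8,0,0,-0.15,0,0,0],[0.9,0,0,-0.19,0,0,0],[0.9,0,0,-0.21,0,0,0],[0.9,0,0,-0.21,0,0,0]]'; python3 -c "
from h import *
state()
im=r.snapshot('top');H=hsv(im);red=((H[...,0]<6)|(H[...,0]>174))&(H[...,1]>150)&(H[...,2]>80)
for a,c,m in blobs(red,8): print('red',a,c.round(1),onz('top',c,.105).round(4))
m=(H[...,0]<14)&(H[...,1]>140)&(H[...,2]>60)
w=(H[...,1]<45)&(H[...,2]>150)
mm=np.zeros_like(m);mm[262:304,284:334]=m[262:304,284:334]; ww=np.zeros_like(w);ww[262:304,284:334]=w[262:304,284:334]
for nm,k,z in(('amber',mm,.046),('white',ww,.036),('label',ww,.046),('all',mm|ww,.046)):
  for a,c,b in blobs(k,40):
    w=onz('top',cv2.findContours(b.astype(np.uint8),0,1)[0][0].reshape(-1,2),z)[:,:2]; print(nm,a,c.round(1),onz('top',c,z).round(4),cv2.minAreaRect((w*1000).astype(np.float32)))
"
```

```text
clock: 16.3
tool_pos: [0.491, -0.3464, 0.0506]
eef_rot: [0.753, 0.659, 0.0, 0.0]
contact_force: [0.8, 0.4, 0.0]
opening: 0.68
finger_force: 0.0
clock: 17.1
tool_pos: [0.4924, -0.3477, 0.2648]
eef_rot: [0.753, 0.658, 0.001, 0.004]
contact_force: [0.5, -0.8, 0.0]
opening: 0.903
finger_force: 0.0
t 17.1 pos [ 0.4924 -0.3477  0.2648] x [ 0.133  0.991 -0.003] y [ 0.991 -0.133  0.007] z [ 0.007 -0.004 -1.   ] q [ 0.48  0.62  0.11  1.62 -0.08  0.89  0.48] op 0.903
red 33 [438.1 242.3] [[ 0.525  -0.2805  0.105 ]]
red 35 [452.6 256.4] [[ 0.4893 -0.311   0.105 ]]
red 48 [466.4 254.7] [[ 0.4908 -0.3443  0.105 ]]
red 19 [485.5 254.3] [[ 0.4885 -0.3903  0.105 ]]
red 8 [464.5 267. ] [[ 0.4625 -0.3362  0.105 ]]
red 24 [437.4 274.5] [[ 0.4501 -0.2703  0.105 ]]
red 28 [473.8 291.1] [[ 0.4053 -0.3512  0.105 ]]
amber 98 [312.3 289.4] [[0.4412 0.0205 0.046 ]] ((443.28277587890625, 18.667888641357422), (33.20095443725586, 44.32978820800781), 52.68655014038086)
white 242 [301.9 280.6] [[0.4649 0.0444 0.036 ]] ((465.0554504394531, 44.52226257324219), (28.91554832458496, 48.22078323364258), 52.696075439453125)
white 86 [322.8 295.6] [[ 0.4254 -0.0037  0.036 ]] ((425.3982849121094, -3.948213577270508), (21.331342697143555, 22.631526947021484), 52.25279998779297)
label 242 [301.9 280.6] [[0.4639 0.0441 0.046 ]] ((464.0724792480469, 44.234291076660156), (28.682113647460938, 47.831485748291016), 52.69609451293945)
label 86 [322.8 295.6] [[ 0.4247 -0.0036  0.046 ]] ((424.7355651855469, -3.844881057739258), (21.159135818481445, 22.44881248474121), 52.252742767333984)
all 494 [307.3 284.5] [[0.4538 0.0316 0.046 ]] ((449.95684814453125, 25.8271484375), (99.00694274902344, 47.818336486816406), 52.554935455322266)
```

Both rejects are standing in the bin, caps at (.479,-.425) and (.491,-.344). Before I plan the tilted grasp of the fallen bottle, I'll fit a kinematic model to the recorded poses and check which placing direction stays inside the joint ranges.

```bash
cat > kin.py <<'E'
from h import *
from scipy.optimize import least_squares
import itertools, json
Q=np.array([[-1.30418833,.6898816,-.19452042,1.5661833,.15730541,.90248335,-.21512382],[-.45,.61,-.35,1.83,.29,.76,.76],[-.1,.96,-.3,1.64,.44,.61,1.13],[.45,.66,-.09,1.73,.09,.76,.87],[.6,.75,.09,1.56,-.08,.83,.59],[.62,.96,.06,1.64,-.09,.54,.6],[.39,.77,-.25,1.54,.23,.87,1.23],[.37,.82,-.44,1.44,.38,.97,1.7],[.33,1.,-.36,1.52,.48,.71,1.62],[.48,.62,.11,1.62,-.08,.89,.48]])
T=np.array([[.1441,.6076,.238],[.4523,.2959,.2278],[.6266,.1214,.0523],[.5181,-.2653,.2108],[.4817,-.4203,.2002],[.4791,-.4255,.052],[.6095,-.2092,.1974],[.6547,-.1471,.201],[.6568,-.1436,.0547],[.4924,-.3477,.2648]])
A=np.radians([76.7,98.4,101.6,32.1,-7.5,-8,66.9,106.5,107.1,-7.6])
YX=[down(np.degrees(a)) for a in A]
def fk(q,p,s):
    q=np.array(q); a=[s[0]*q[0]+p[4],q[1],s[1]*q[2],q[3],s[2]*q[4],q[5],s[3]*q[6]+p[5]]
    z=np.array([0,0,1.]); M=R.from_euler('z',a[0])*R.from_euler('y',a[1]); t=p[0]*z+M.apply(p[1]*z)
    M=M*R.from_euler('z',a[2])*R.from_euler('y',a[3]); t=t+M.apply(p[2]*z)
    M=M*R.from_euler('z',a[4])*R.from_euler('y',a[5])*R.from_euler('z',a[6]); t=t+M.apply(p[3]*z); return t,M.as_matrix()
def res(p,s):
    o=[]
    for q,t,m in zip(Q,T,YX):
        t2,m2=fk(q,p,s); o+=list((t2-t)*5)+list((m2-m).ravel())
    return np.array(o)
if __name__=='__main__':
    best=None
    for s in itertools.product((1,-1),repeat=4):
        for o7 in (0,1.57,3.14,-1.57):
            f=least_squares(res,[.34,.4,.4,.3,0,o7],args=(s,))
            if best is None or f.cost<best[0]: best=(f.cost,s,f.x)
    print(best[0],best[1],best[2].round(4)); e=res(best[2],best[1]).reshape(-1,12); print(abs(e[:,:3]).max(0)/5,abs(e[:,3:]).max())
    json.dump([list(best[1]),list(best[2])],open('kin.json','w'))
E
python3 kin.py
```

```text
0.003519510742155875 (-1, -1, -1, -1) [ 0.2137  0.5644  0.3446  0.1978 -0.0712  1.5001]
[0.00398402 0.00495945 0.00712352] 0.013216688861809149
```

```bash
cat > plan.py <<'E'
from kin import *
s,p=json.load(open('kin.json'))
lo=np.array([-3.01,-.46,-1.47,.13,-1,.04,-2.66])+.05; hi=np.array([3.01,2.08,1.51,2.56,4.14,2.09,2.66])-.05
def ik(q0,t,m):
    f=least_squares(lambda q:np.r_[(fk(q,p,s)[0]-t)*5,(fk(q,p,s)[1]-m).ravel(),.01*(q-q0)],np.clip(q0,lo+1e-6,hi-1e-6),bounds=(lo,hi),max_nfev=60)
    t2,m2=fk(f.x,p,s); return f.x,max(np.linalg.norm(t2-t)*10,np.abs(m2-m).max())
def ori(C,U,sg,t): # bottle cap dir, upper side, sign of y, tilt
    C,U=np.array(C,float),np.array(U,float); y=sg*np.cross(C,U); z=-np.sin(t)*C-np.cos(t)*U; return np.c_[np.cross(y,z),y,z]
def bdir(b): return [np.cos(np.radians(b)),np.sin(np.radians(b)),0]
cd=bdir(-127.5); up=[0,0,1]; G=np.array([.445,.020,.024]); PAN=np.array([.5135,.3546,.037+.055])
if __name__=='__main__':
    q00=r.get_state()['q']; g=np.array([0,0,.0187])
    for sg in (1,-1):
      for t in np.radians([30,40]):
        m=ori(cd,up,sg,t); a=142.5 if sg>0 else -37.5
        q,e0=ik(q00,np.array([.445,.02,.25]),down(a)); e=[e0]
        for k in (.5,1): q,e1=ik(q,G+[0,0,.2*(1-k)]+.0187*m[:,2],R.from_matrix(down(a)).as_matrix()@R.from_rotvec(k*R.from_matrix(down(a).T@m).as_rotvec()).as_matrix()); e.append(e1)
        qg=q
        for b in range(-180,180,20):
          F=ori(up,bdir(b),sg,t); af=b+90*sg
          for d in ((af-a)%360,(af-a)%360-360):
            q=qg; ee=[]
            for k in np.linspace(0,1,7):
              q,e1=ik(q,G*(1-k)+PAN*k+[0,0,.15],down(a+k*d)); ee.append(e1)
            D=down(af); v=R.from_matrix(D.T@F).as_rotvec()
            for k in (.33,.67,1): q,e1=ik(q,PAN+[0,0,.1]+.0187*F[:,2],D@R.from_rotvec(k*v).as_matrix()); ee.append(e1)
            q,e1=ik(q,PAN+.0187*F[:,2],F); ee.append(e1)
            if max(e+ee)<.15: print(sg,round(np.degrees(t)),b,'yaw',round(d),'err',round(max(e),3),round(max(ee),3),'qg',qg.round(2),'qf',q.round(2))
        print('grasp',sg,np.degrees(t).round(),np.round(e,3),qg.round(2))
E
python3 plan.py
```

```text
1 30 -100 yaw -152 err 0.001 0.001 qg [ 0.64  1.37 -1.14  2.38  2.24  0.79  0.46] qf [ 0.17  1.53 -1.41  1.99  2.3   0.49 -2.47]
1 30 -80 yaw -132 err 0.001 0.0 qg [ 0.64  1.37 -1.14  2.38  2.24  0.79  0.46] qf [ 0.14  1.41 -1.23  1.84  0.76  0.21 -0.83]
1 30 -60 yaw -112 err 0.001 0.0 qg [ 0.64  1.37 -1.14  2.38  2.24  0.79  0.46] qf [ 0.13  1.48 -1.34  1.67  0.48  0.66 -0.37]
1 30 -40 yaw -92 err 0.001 0.0 qg [ 0.64  1.37 -1.14  2.38  2.24  0.79  0.46] qf [ 0.06  1.5  -1.35  1.5   0.39  1.05 -0.11]
1 30 -20 yaw -72 err 0.001 0.0 qg [ 0.64  1.37 -1.14  2.38  2.24  0.79  0.46] qf [-0.03  1.49 -1.33  1.34  0.37  1.41  0.09]
1 30 0 yaw -52 err 0.001 0.0 qg [ 0.64  1.37 -1.14  2.38  2.24  0.79  0.46] qf [-0.14  1.47 -1.25  1.21  0.38  1.72  0.32]
1 30 20 yaw -32 err 0.001 0.0 qg [ 0.64  1.37 -1.14  2.38  2.24  0.79  0.46] qf [-0.25  1.44 -1.17  1.13  0.46  1.95  0.58]
1 30 40 yaw -12 err 0.001 0.001 qg [ 0.64  1.37 -1.14  2.38  2.24  0.79  0.46] qf [-0.53  1.24 -0.43  1.12  0.29  1.91  1.29]
1 30 60 yaw 8 err 0.001 0.0 qg [ 0.64  1.37 -1.14  2.38  2.24  0.79  0.46] qf [-0.58  1.23 -0.46
[... 2385 characters left out ...]
 0.73  1.53 -1.28  2.41  2.34  0.86  0.53] qf [-1.44  1.5   1.46  1.67 -0.85  0.88 -2.61]
1 40 140 yaw 88 err 0.001 0.0 qg [ 0.73  1.53 -1.28  2.41  2.34  0.86  0.53] qf [-0.43  1.2  -0.93  1.76  1.67  1.68  1.93]
1 40 140 yaw -272 err 0.001 0.0 qg [ 0.73  1.53 -1.28  2.41  2.34  0.86  0.53] qf [-1.45  1.34  1.19  1.76 -0.64  0.44 -2.61]
1 40 160 yaw -252 err 0.001 0.065 qg [ 0.73  1.53 -1.28  2.41  2.34  0.86  0.53] qf [-1.4   1.21  1.    1.87 -0.95  0.09 -2.02]
grasp 1 40.0 [0.    0.001 0.   ] [ 0.73  1.53 -1.28  2.41  2.34  0.86  0.53]
grasp -1 30.0 [0.    0.054 0.413] [ 0.38  0.99 -0.48  2.15 -0.95  0.09  0.45]
grasp -1 40.0 [0.    0.115 0.483] [ 0.57  1.1  -0.68  2.15 -0.95  0.09  0.6 ]
```

```bash
python3 -c "
from h import *
goal((.445,.02,.27),down(142.5))"
python3 steer.py '[[0.9,0.01,0,0,0,0,-0.1],[0.9,0.04,-0.005,0,0,0,-0.24],[0.9,0.08,-0.01,0,0,0,-0.38],[0.9,0.12,-0.02,0,0,0,-0.52],[0.9,0.16,-0.03,0,0,0,-0.66],[0.9,0.2,-0.04,0,0,0,-0.8],[0.9,0.24,-0.06,0,0,0,-0.94],[0.9,0.27,-0.07,0,0,0,-1.08],[0.9,0.3,-0.08,0,0,0,-1.22],[0.9,0.32,-0.09,0,0,0,-1.36]]'; python3 -c "
from h import *
goal((.445,.02,.27),down(142.5))"
```

```text
t 17.15 pos [ 0.4914 -0.3468  0.2625] x [ 0.133  0.991 -0.001] y [ 0.991 -0.133  0.003] z [ 0.003 -0.002 -1.   ] q [ 0.48  0.63  0.11  1.62 -0.08  0.89  0.48] op 0.901
shift [ 0.3574 -0.0946 -0.0083] rot [-1.00e-03  5.00e-03 -2.62e+00] rows>= 7.395563659883839 17.467729105650665
clock: 18.15
tool_pos: [0.4426, -0.0149, 0.2597]
eef_rot: [0.167, 0.986, 0.0, -0.001]
contact_force: [0.3, 0.1, 0.1]
opening: 0.896
finger_force: 0.0
t 18.15 pos [ 0.4426 -0.0149  0.2597] x [-0.944  0.329  0.003] y [0.329 0.944 0.   ] z [-0.003  0.001 -1.   ] q [ 0.13  0.43 -0.29  2.06  0.19  0.68  0.95] op 0.896
shift [ 0.0093  0.0337 -0.0103] rot [ 0.002 -0.002 -1.251] rows>= 0.7286317197381615 8.34309558057085
```

```bash
python3 steer.py '[[0.9,0.001,0.005,0,0,0,-0.1],[0.9,0.003,0.01,0,0,0,-0.24],[0.9,0.005,0.016,0,0,0,-0.38],[0.9,0.007,0.022,0,0,0,-0.52],[0.9,0.009,0.028,0,0,0,-0.66],[0.9,0.01,0.033,0,0,0,-0.8],[0.9,0.01,0.034,0,0,0,-0.94],[0.9,0.01,0.034,0,0,0,-1.08],[0.9,0.01,0.034,0,0,0,-1.2],[0.9,0.01,0.034,0,0,0,-1.25]]'; python3 -c "
from plan import *
m=ori(cd,up,1,np.radians(40)); goal(G+[0,0,.17]+.0187*m[:,2],m)"
```

```text
clock: 19.15
tool_pos: [0.4449, 0.018, 0.2594]
eef_rot: [-0.44, 0.898, 0.001, -0.001]
contact_force: [0.2, -0.4, 0.3]
opening: 0.898
finger_force: 0.0
t 19.15 pos [0.4449 0.018  0.2594] x [-0.614 -0.79   0.002] y [-0.79   0.614  0.003] z [-0.003  0.001 -1.   ] q [ 0.3   0.49 -0.66  2.04  0.43  0.76  1.86] op 0.898
shift [-0.0138  0.001   0.0797] rot [ 0.001 -0.7   -0.007] rows>= 1.6188395736647643 4.664649698335618
```

```bash
python3 steer.py '[[0.9,-0.002,0,0.005,0,-0.08,0],[0.9,-0.005,0,0.015,0,-0.2,0],[0.9,-0.007,0,0.025,0,-0.33,0],[0.9,-0.01,0,0.035,0,-0.46,0],[0.9,-0.012,0,0.042,0,-0.58,0],[0.9,-0.0138,0,0.048,0,-0.66,-0.005],[0.9,-0.0138,0.001,0.05,0,-0.7,-0.007],[0.9,-0.0138,0.001,0.05,0,-0.7,-0.007]]'; python3 -c "
from plan import *
m=ori(cd,up,1,np.radians(40)); goal(G+[0,0,.1]+.0187*m[:,2],m)
s_=r.get_state(); t2,m2=fk(s_['q'],p,s); print('fk err',t2-s_['tool_pos'],abs(m2-R.from_quat(s_['eef_rot']).as_matrix()).max())
cv2.imwrite('pics/pre.png',np.hstack([cv2.resize(r.snapshot('top')[190:330,240:400],(480,420)),cv2.resize(r.snapshot('scene')[60:230,290:410],(296,420))])[:,:,::-1])"
```

```text
clock: 19.95
tool_pos: [0.433, 0.0272, 0.201]
eef_rot: [-0.436, 0.863, 0.136, 0.215]
contact_force: [-0.4, -0.1, 0.6]
opening: 0.898
finger_force: 0.0
t 19.95 pos [0.433  0.0272 0.201 ] x [-0.527 -0.694 -0.49 ] y [-0.811  0.583  0.048] z [ 0.253  0.423 -0.87 ] q [ 0.82  0.75 -1.07  2.36  1.32  0.21  1.22] op 0.898
shift [ 0.033  -0.0186  0.0853] rot [ 0.057 -0.186 -0.001] rows>= 1.8672243578182162 1.296981294185324
fk err [-0.02139619 -0.0498     -0.00465865] 0.03475922528552408
```

View pics/pre.png

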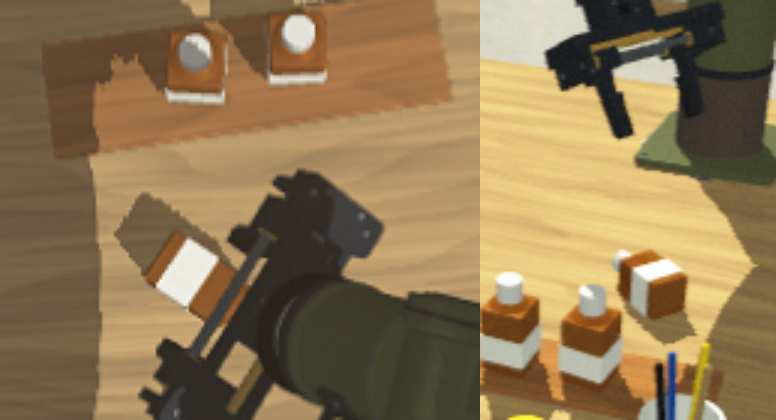

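The picture shows the gripper tilted over the fallen bottle's cap end, with its shadow on the desk and the bottle body from (170,250) to (240,310) lined up between the fingers. The tilt is still incomplete, so I'll continue it and then refit the tool length.

```bash
python3 steer.py '[[0.9,0.008,-0.005,0.01,0.015,-0.05,0],[0.9,0.016,-0.01,0.02,0.03,-0.1,0],[0.9,0.025,-0.014,0.03,0.045,-0.14,0],[0.9,0.033,-0.0186,0.035,0.057,-0.186,0],[0.9,0.033,-0.0186,0.035,0.057,-0.186,0],[0.9,0.033,-0.0186,0.035,0.057,-0.186,0]]'
python3 - <<'E'
import kin; from kin import *
s_=r.get_state(); s,p=json.load(open('kin.json'))
kin.Q=np.vstack([Q,s_['q'],[.82,.75,-1.07,2.36,1.32,.21,1.22]]);kin.T=np.vstack([T,s_['tool_pos'],[.433,.0272,.201]])
kin.YX=YX+[R.from_quat(s_['eef_rot']).as_matrix(),R.from_quat([-.436,.863,.136,.215]).as_matrix()]
f=least_squares(kin.res,p,args=(s,)); print(f.x.round(4),f.cost); json.dump([s,list(f.x)],open('kin.json','w'))
from plan import *
m=ori(cd,up,1,np.radians(40)); goal(G+[0,0,.1]+.0187*m[:,2],m)
m=ori(cd,up,1,np.radians(30)); goal(G+[0,0,.1]+.0187*m[:,2],m)
E
sed -i 's/down(a+k\*d)); ee/down(a+k*d)); ee/; s/q00=r.get_state/q00=r.get_state/' plan.py; python3 plan.py
```

```text
clock: 20.65
tool_pos: [0.4402, 0.0086, 0.1542]
eef_rot: [-0.416, 0.843, 0.151, 0.305]
contact_force: [0.8, -0.7, 0.6]
opening: 0.898
finger_force: 0.0
[ 0.3191  0.5536  0.3553  0.2899 -0.0718  1.5021] 0.013094066262658313
t 20.65 pos [0.4402 0.0086 0.1542] x [-0.468 -0.608 -0.641] y [-0.793  0.609  0.001] z [ 0.389  0.509 -0.768] q [ 1.01  1.11 -1.31  2.47  2.09  0.49  0.65] op 0.898
shift [0.0101 0.0031 0.0496] rot [ 0.001 -0.002 -0.001] rows>= 1.0133990698661905 0.018298403764496377
t 20.65 pos [0.4402 0.0086 0.1542] x [-0.468 -0.608 -0.641] y [-0.793  0.609  0.001] z [ 0.389  0.509 -0.768] q [ 1.01  1.11 -1.31  2.47  2.09  0.49  0.65] op 0.898
shift [0.0134 0.0031 0.0493] rot [ 0.001  0.172 -0.001] rows>= 1.0230030555539606 1.148212975324809
1 30 -100 yaw -152 err 0.0 0.001 qg [ 0.84  1.59 -1.34  2.4   2.08  1.01  0.8 ] qf [ 0.35  1.64 -1.36  2.06  2.28  0.45 -2.27]
1 30 -80 yaw -132 err 0.0 0.0 qg [ 0.84  1.59 -1.34  2.4   2.08  1.01  0.8 ] qf [ 0.32  1.55 -1.26  1.83  0.79  0.35 -0.68]
1 30 -60 yaw -112 err 0.0 0.0 qg [ 0.84  1.59 -1.34  2.4   2.08  1.01  0.8 ] qf [ 0.26  1.59 
[... 7388 characters left out ...]
.7   1.93 -1.67]
-1 40 80 yaw 28 err 0.0 0.0 qg [ 0.93  1.61 -1.24  2.42  2.32  0.82 -2.4 ] qf [-0.57  1.35 -0.83  1.08  1.02  1.94 -1.58]
-1 40 100 yaw 48 err 0.0 0.0 qg [ 0.93  1.61 -1.24  2.42  2.32  0.82 -2.4 ] qf [-0.55  1.35 -0.93  1.29  1.26  1.92 -1.48]
-1 40 120 yaw 68 err 0.0 0.0 qg [ 0.93  1.61 -1.24  2.42  2.32  0.82 -2.4 ] qf [-0.56  1.29 -0.9   1.51  1.43  1.79 -1.38]
-1 40 140 yaw 88 err 0.0 0.0 qg [ 0.93  1.61 -1.24  2.42  2.32  0.82 -2.4 ] qf [-0.54  1.25 -0.9   1.74  1.64  1.7  -1.3 ]
-1 40 160 yaw 108 err 0.0 0.0 qg [ 0.93  1.61 -1.24  2.42  2.32  0.82 -2.4 ] qf [-0.47  1.25 -0.94  1.96  1.9   1.66 -1.2 ]
grasp -1 40.0 [0. 0. 0.] [ 0.93  1.61 -1.24  2.42  2.32  0.82 -2.4 ]
```

```bash
python3 steer.py '[[0.9,0.003,0.001,0.01,0,0.03,0],[0.9,0.006,0.002,0.025,0,0.06,0],[0.9,0.009,0.003,0.04,0,0.087,0],[0.9,0.012,0.003,0.0495,0,0.087,0],[0.9,0.012,0.003,0.0495,0,0.087,0]]'; python3 -c "
from plan import *
m=ori(cd,up,1,np.radians(35)); goal(G+[0,0,.003]+.0187*m[:,2],m)"
```

```text
clock: 21.15
tool_pos: [0.4531, 0.0282, 0.1093]
eef_rot: [-0.423, 0.855, 0.131, 0.27]
contact_force: [0.0, 0.1, 0.3]
opening: 0.894
finger_force: 0.0
t 21.15 pos [0.4531 0.0282 0.1093] x [-0.497 -0.653 -0.572] y [-0.794  0.608 -0.004] z [ 0.35   0.452 -0.82 ] q [ 0.87  1.18 -1.27  2.45  2.11  0.64  0.59] op 0.894
shift [0.0564 0.0018 0.0797] rot [-0.003 -0.002  0.003] rows>= 1.953149160554562 0.03107849331210866
```

```bash
python3 steer.py '[[0.9,0.006,0.001,0.008,0,0,0],[0.9,0.018,0.001,0.025,0,0,0],[0.9,0.032,0.002,0.045,0,0,0],[0.9,0.045,0.002,0.063,0,0,0],[0.9,0.053,0.002,0.075,0,0,0],[0.9,0.0564,0.002,0.0797,0,0,0],[0.9,0.0564,0.002,0.0797,0,0,0]]'; python3 -c "
from plan import *
m=ori(cd,up,1,np.radians(35)); goal(G+[0,0,.003]+.0187*m[:,2],m)
cv2.imwrite('pics/g.png',np.hstack([cv2.resize(r.snapshot('top')[230:330,260:360],(400,400)),cv2.resize(r.snapshot('scene')[120:220,310:410],(400,400))])[:,:,::-1])"
```

```text
clock: 21.85
tool_pos: [0.4508, 0.0279, 0.0113]
eef_rot: [-0.421, 0.856, 0.132, 0.27]
contact_force: [-0.2, -0.6, -0.5]
opening: 0.899
finger_force: 0.0
t 21.85 pos [0.4508 0.0279 0.0113] x [-0.499 -0.65  -0.573] y [-0.792  0.61  -0.002] z [ 0.351  0.453 -0.82 ] q [ 0.86  1.44 -1.19  2.45  2.31  0.81  0.6 ] op 0.899
shift [-0.001  -0.0002  0.0003] rot [-0.003 -0.001 -0.   ] rows>= 0.02023483269782776 0.018351999712656008
```

View pics/g.png

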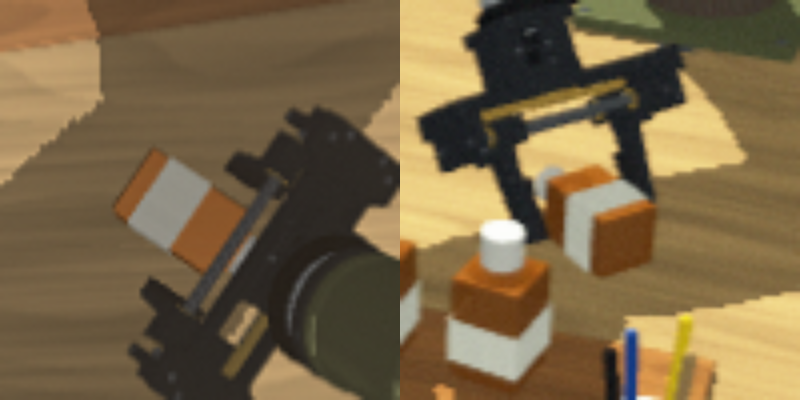

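The fingers straddle the fallen bottle on both sides, level with the amber part beyond the label (top crop, (210,240)). I'll close and lift.

```bash
python3 steer.py '[[0.7,0,0,0,0,0,0],[0.55,0,0,0,0,0,0],[0.45,0,0,0,0,0,0],[0.45,0,0,0,0,0,0],[0.45,0,0,0,0,0,0],[0.45,0,0,0,0,0,0],[0.45,0,0,0,0,0,0]]' 30;  python3 steer.py '[[0.45,-0.004,0,-0.006,0,0,0],[0.45,-0.015,0,-0.02,0,0,0],[0.45,-0.035,0,-0.05,0,0,0],[0.45,-0.058,0,-0.083,0,0,0],[0.45,-0.08,0,-0.115,0,0,0],[0.45,-0.1,0,-0.145,0,0,0],[0.45,-0.11,0,-0.155,0,0,0]]'; python3 -c "
from plan import *
m=ori(up,bdir(0),1,np.radians(35)); goal(PAN+[0,0,.09]+.0187*m[:,2],m)
q=r.get_state()['q']; s_,m0=state(); v=R.from_matrix(m0.T@m).as_rotvec(); t1=PAN+[0,0,.09]+.0187*m[:,2]
for k in np.linspace(.1,1,10):
  q,e=ik(q,s_['tool_pos']*(1-k)+t1*k,m0@R.from_rotvec(v*k).as_matrix()); print(q.round(2),round(e,3))
q,e=ik(q,PAN+.0187*m[:,2],m);print(q.round(2),e)"
```

```text
clock: 22.65
tool_pos: [0.4514, 0.0281, 0.0115]
eef_rot: [-0.421, 0.856, 0.131, 0.271]
contact_force: [0.8, -2.6, 2.6]
opening: 0.522
finger_force: 30.0
clock: 23.35
tool_pos: [0.4511, 0.03, 0.2043]
eef_rot: [-0.422, 0.855, 0.131, 0.271]
contact_force: [0.2, 0.1, -2.6]
opening: 0.521
finger_force: 30.0
t 23.35 pos [0.4511 0.03   0.2043] x [-0.496 -0.651 -0.574] y [-0.793  0.609 -0.005] z [ 0.353  0.452 -0.819] q [ 0.91  0.87 -1.25  2.4   1.83  0.35  0.72] op 0.521
shift [-0.2159  0.1606  0.1905] rot [-0.181  1.453  0.995] rows>= 6.593571042602544 11.800330791957062
t 23.35 pos [0.4511 0.03   0.2043] x [-0.496 -0.651 -0.574] y [-0.793  0.609 -0.005] z [ 0.353  0.452 -0.819] q [ 0.91  0.87 -1.25  2.4   1.83  0.35  0.72] op 0.521
[ 0.76  0.88 -1.27  2.31  1.43  0.49  0.88] 0.0
[ 0.61  0.89 -1.28  2.21  1.2   0.66  0.9 ] 0.0
[ 0.48  0.91 -1.27  2.09  1.02  0.82  0.89] 0.0
[ 0.35  0.95 -1.24  1.95  0.88  0.98  0.87] 0.0
[ 0.23  1.   -1.2   1.8   0.76  1.14  0.84] 0.0
[ 0.13  1.06 -1.16  1.64  0.66  1.29  0.8 ] 0.0
[ 0.03  1.13 -1.12  1.47  0.56  1.44  0.75] 0.0
[-0.06  1.2  -1.08  1.3   0.47  1.59  0.7 ] 0.0
[-0.14  1.28 -1.06  1.12  0.39  1.73  0.63] 0.0
[-0.22  1.36 -1.04  0.93  0.29  1.88  0.54] 0.0
[-0.23  1.47 -1.    0.92  0.36  1.81  0.6 ] 1.192828567016645e-05
```

```bash
python3 steer.py '[[0.45,-0.006,0.005,0.005,-0.006,0.045,0.03],[0.45,-0.022,0.016,0.018,-0.018,0.145,0.1],[0.45,-0.037,0.027,0.032,-0.031,0.247,0.17],[0.45,-0.054,0.04,0.047,-0.045,0.363,0.25],[0.45,-0.071,0.053,0.063,-0.06,0.48,0.33],[0.45,-0.088,0.066,0.078,-0.074,0.596,0.41],[0.45,-0.106,0.079,0.093,-0.089,0.712,0.49],[0.45,-0.123,0.091,0.108,-0.103,0.828,0.57],[0.45,-0.14,0.104,0.123,-0.118,0.945,0.65],[0.45,-0.155,0.116,0.137,-0.13,1.046,0.72]]'; python3 -c "
from plan import *
m=ori(up,bdir(0),1,np.radians(35)); goal(PAN+[0,0,.09]+.0187*m[:,2],m)"
```

```text
clock: 24.35
tool_pos: [0.4844, 0.2654, 0.1781]
eef_rot: [-0.135, 0.953, 0.044, -0.266]
contact_force: [1.1, 1.0, -2.5]
opening: 0.517
finger_force: 30.0
t 24.35 pos [0.4844 0.2654 0.1781] x [-0.822 -0.282  0.495] y [-0.235  0.959  0.156] z [-0.519  0.012 -0.855] q [-0.03  1.08 -0.96  1.36  0.42  1.44  0.89] op 0.517
shift [-0.0398  0.0813 -0.0002] rot [-0.047  0.413  0.284] rows>= 1.8107954037517098 3.356426308365761
```

```bash
python3 steer.py '[[0.45,-0.006,0.012,0,-0.007,0.062,0.043],[0.45,-0.014,0.028,0,-0.017,0.145,0.1],[0.45,-0.022,0.045,0,-0.026,0.23,0.156],[0.45,-0.03,0.061,0,-0.035,0.31,0.213],[0.45,-0.036,0.073,0,-0.043,0.37,0.256],[0.45,-0.039,0.08,0,-0.047,0.405,0.28],[0.45,-0.0398,0.0813,0,-0.047,0.413,0.284],[0.45,-0.0398,0.0813,0,-0.047,0.413,0.284]]'; python3 -c "
from plan import *
m=ori(up,bdir(0),1,np.radians(35)); goal(PAN+[0,0,.09]+.0187*m[:,2],m)
cv2.imwrite('pics/over.png',np.hstack([cv2.resize(r.snapshot('top')[205:325,130:250],(390,390)),cv2.resize(r.snapshot('scene')[110:250,400:540],(390,390))])[:,:,::-1])"
```

```text
clock: 25.15
tool_pos: [0.498, 0.3526, 0.1701]
eef_rot: [-0.001, 0.888, -0.0, -0.46]
contact_force: [0.0, 0.2, -2.4]
opening: 0.519
finger_force: 30.0
t 25.15 pos [0.498  0.3526 0.1701] x [-0.577 -0.001  0.817] y [-0.002  1.     0.001] z [-0.817 -0.001 -0.577] q [-0.26  1.34 -0.87  0.77  0.17  1.94  0.69] op 0.519
shift [ 0.0009  0.002  -0.0008] rot [-0.001  0.004  0.001] rows>= 0.046869319255439315 0.028472556379149028
```

View pics/over.png

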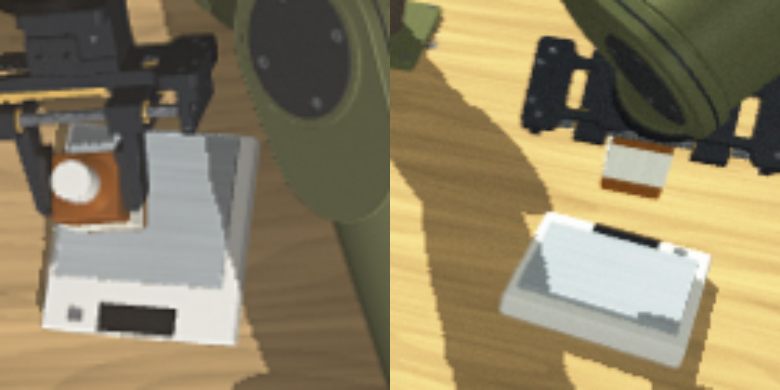

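The bottle hangs upright over the scale: top crop cap at (75,180), scene crop front-bottom edge from (600,185) to (660,197). I'll locate the cap and the underside.

```bash
python3 -c "
from plan import *
im=r.snapshot('top');H=hsv(im);w=(H[...,1]<50)&(H[...,2]>120);k=np.zeros_like(w);k[248:272,143:163]=w[248:272,143:163]
for a,c,b in blobs(k,20): print('cap',a,c.round(1),onz('top',c,.227).round(4),onz('top',c,.215).round(4))
o,d=ray('scene',np.array([(600-390,187),(660-390,197),(605-390,140),(672-390,145)])/2.786+[400,110]); print((o+d*((.5365-o[0])/d[:,0])[:,None]).round(4))
s_,m=state(); print('gp',s_['tool_pos']-.0187*m[:,2])"
```

```text
cap 44 [155.7 249.5] [[0.5295 0.342  0.227 ]] [[0.5316 0.3459 0.215 ]]
cap 147 [152.7 260.1] [[0.5073 0.3485 0.227 ]] [[0.5092 0.3524 0.215 ]]
[[0.5365 0.3298 0.1259]
 [0.5365 0.3755 0.1272]
 [0.5365 0.3243 0.1685]
 [0.5365 0.3728 0.1744]]
t 25.3 pos [0.4987 0.3519 0.1715] x [-0.578 -0.001  0.816] y [-0.001  1.     0.001] z [-0.816  0.    -0.578] q [-0.26  1.34 -0.87  0.77  0.17  1.94  0.69] op 0.515
gp [0.51396617 0.35188935 0.18231901]
```

```bash
python3 steer.py '[[0.45,-0.004,0.001,0,0,0,0],[0.45,-0.012,0.002,0.004,0,0,0],[0.45,-0.024,0.003,0.013,0,0,0],[0.45,-0.038,0.003,0.022,0,0,0],[0.45,-0.05,0.003,0.03,0,0,0],[0.45,-0.059,0.003,0.036,0,0,0],[0.45,-0.063,0.003,0.039,0,0,0],[0.45,-0.0638,0.003,0.0397,0,0,0],[0.45,-0.0638,0.003,0.0397,0,0,0]]'; python3 -c "
from plan import *
m=ori(up,bdir(0),1,np.radians(35)); goal(np.array([.5185,.3545,.0965])+.0187*m[:,2],m)
s_,m=state(); print('gp',s_['tool_pos']-.0187*m[:,2],s_['contact_force'])
print(r.get_state()['contact_force'])"
```

```text
clock: 26.2
tool_pos: [0.5029, 0.3556, 0.0961]
eef_rot: [-0.001, 0.888, 0.0, -0.46]
contact_force: [-0.1, 1.3, -2.3]
opening: 0.517
finger_force: 30.0
t 26.2 pos [0.5029 0.3556 0.0961] x [-0.577 -0.001  0.817] y [-0.001  1.     0.001] z [-0.817  0.    -0.577] q [-0.27  1.44 -0.85  0.73  0.22  1.9   0.75] op 0.517
shift [-0.0086 -0.0011  0.0057] rot [0.    0.004 0.001] rows>= 0.20834043027375684 0.02799219279865043
t 26.2 pos [0.5029 0.3556 0.0961] x [-0.577 -0.001  0.817] y [-0.001  1.     0.001] z [-0.817  0.    -0.577] q [-0.27  1.44 -0.85  0.73  0.22  1.9   0.75] op 0.517
gp [0.51818164 0.35558462 0.1069171 ] [-0.10701347  1.2862144  -2.25506122]
[-0.10701347  1.2862144  -2.25506122]
```

```bash
python3 steer.py '[[0.45,-0.002,0,0.0015,0,0,0],[0.45,-0.0045,0,0.003,0,0,0],[0.45,-0.007,0,0.005,0,0,0],[0.45,-0.009,0,0.0063,0,0,0],[0.45,-0.009,0,0.0063,0,0,0]]'; python3 steer.py '[[0.45,-0.0008,0,0.0006,0,0,0],[0.45,-0.0008,0,0.0006,0,0,0]]'; python3 steer.py '[[0.45,-0.0008,0,0.0006,0,0,0],[0.45,-0.0008,0,0.0006,0,0,0]]'
```

```text
clock: 26.7
tool_pos: [0.5028, 0.3554, 0.0847]
eef_rot: [-0.001, 0.888, 0.0, -0.46]
contact_force: [0.6, -1.3, -1.8]
opening: 0.521
finger_force: 30.0
clock: 26.9
tool_pos: [0.5029, 0.3554, 0.0842]
eef_rot: [-0.001, 0.888, 0.0, -0.46]
contact_force: [-0.0, -1.5, 0.5]
opening: 0.512
finger_force: 30.0
clock: 27.1
tool_pos: [0.5029, 0.3554, 0.0834]
eef_rot: [-0.001, 0.888, 0.0, -0.46]
contact_force: [0.2, -1.2, 1.4]
opening: 0.522
finger_force: 30.0
```

Contact made, with about 4 N on the pan including the bottle's weight. I'll release in place.

```bash
python3 steer.py '[[0.45,0,0,0,0,0,0]]' 10; python3 steer.py '[[0.54,0,0,0,0,0,0],[0.58,0,0,0,0,0,0],[0.64,0,0,0,0,0,0],[0.7,0,0,0,0,0,0],[0.75,0,0,0,0,0,0]]'; python3 -c "
from h import *
cv2.imwrite('pics/rel.png',np.hstack([cv2.resize(r.snapshot('top')[205:325,130:250],(390,390)),cv2.resize(r.snapshot('scene')[110:250,400:540],(390,390))])[:,:,::-1])"
```

```text
clock: 27.2
tool_pos: [0.5029, 0.3554, 0.0834]
eef_rot: [-0.001, 0.888, 0.0, -0.46]
contact_force: [0.5, -1.8, 1.7]
opening: 0.521
finger_force: 10.0
clock: 27.7
tool_pos: [0.5028, 0.3555, 0.0828]
eef_rot: [-0.001, 0.888, 0.0, -0.46]
contact_force: [1.0, 0.3, 0.7]
opening: 0.742
finger_force: 0.0
```

View pics/rel.png

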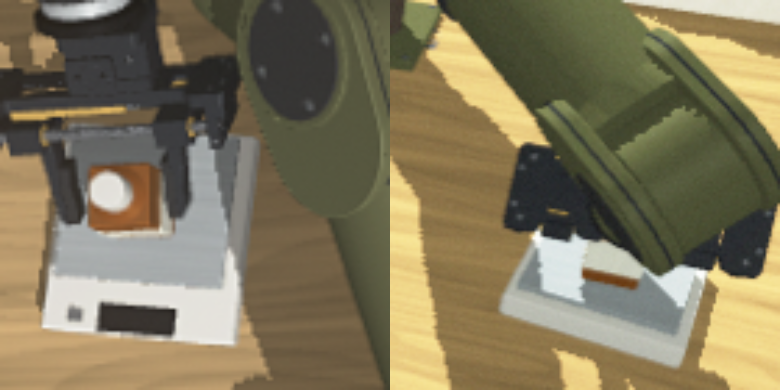

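The bottle stands upright at the middle of the pan (top crop (125,195)) with both fingers free at the sides. I'll retreat.

```bash
python3 steer.py '[[0.75,0,0,-0.004,0,0,0],[0.75,0.003,0,-0.015,0,0,0],[0.75,0.015,0,-0.03,0,0,0],[0.75,0.035,0,-0.05,0,0,0],[0.75,0.06,0,-0.07,0,0,0],[0.75,0.085,0,-0.09,0,0,0],[0.75,0.11,0,-0.108,0,0,0],[0.75,0.12,0,-0.115,0,0,0],[0.75,0.12,0,-0.115,0,0,0]]'; python3 -c "
from plan import *
state()
im=r.snapshot('top'); sc=r.snapshot('scene');H=hsv(im)
w=(H[...,1]<50)&(H[...,2]>150);k=np.zeros_like(w);k[225:300,135:215]=w[225:300,135:215]
for a,c,b in blobs(k,40): print(a,c.round(1),onz('top',c,.136).round(4))
red=((H[...,0]<6)|(H[...,0]>174))&(H[...,1]>150)&(H[...,2]>80)
for a,c,m in blobs(red,8): print('red',a,c.round(1),onz('top',c,.105).round(4))
cv2.imwrite('pics/end.png',np.vstack([cv2.resize(im[130:310,130:520],(650,300)),cv2.resize(sc[110:290,180:540],(600,300))[:, :].copy() if 0 else cv2.resize(sc[110:290,180:540],(650,300))])[:,:,::-1])"
```

```text
clock: 28.7
tool_pos: [0.522, 0.354, 0.2482]
eef_rot: [0.001, 0.891, 0.003, -0.455]
contact_force: [-0.0, 0.8, 0.6]
opening: 0.749
finger_force: 0.0
t 28.7 pos [0.522  0.354  0.2482] x [-0.586 -0.002  0.81 ] y [0.004 1.    0.005] z [-0.81   0.006 -0.586] q [-0.36  1.24 -0.48  0.62 -0.13  2.09  0.83] op 0.749
1377 [167.5 284. ] [[0.4654 0.3439 0.136 ]]
red 34 [438.  242.1] [[ 0.5253 -0.2804  0.105 ]]
red 35 [452.6 256.4] [[ 0.4893 -0.311   0.105 ]]
red 48 [466.4 254.7] [[ 0.4908 -0.3443  0.105 ]]
red 61 [489.4 262.8] [[ 0.4678 -0.397   0.105 ]]
red 42 [500.1 257.1] [[ 0.4792 -0.4248  0.105 ]]
red 8 [464.5 267. ] [[ 0.4625 -0.3362  0.105 ]]
red 24 [437.4 274.5] [[ 0.4501 -0.2703  0.105 ]]
red 28 [473.8 291.1] [[ 0.4053 -0.3512  0.105 ]]
```

View pics/end.png

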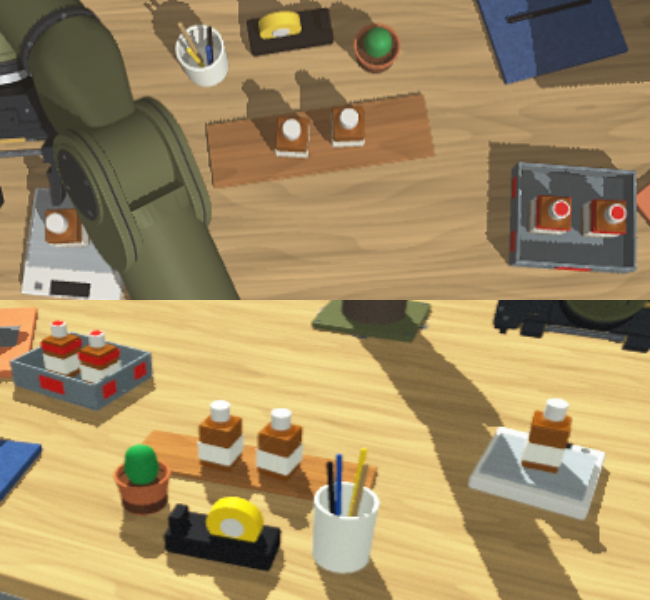

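All four placements look right: two rejects in the bin, the good bottles on the board, and the fallen bottle upright on the pan (scene cap at (557,404)). I'll ease the wrist off its range end, check centring, and hand in.

```bash
python3 steer.py '[[0.75,0,0,-0.002,0,-0.06,0],[0.75,0,0,-0.004,0,-0.14,0],[0.75,0,0,-0.005,0,-0.2,0],[0.75,0,0,-0.005,0,-0.2,0],[0.75,0,0,-0.005,0,-0.2,0]]'; python3 -c "
from h import *
s,m=state(); print(s['contact_force'],abs(s['qd']).max())
print(onz('scene',[(488.5,172.4)],.136), onz('top',[(130+56*.6,130+222*.6)],.136))
o1,d1=ray('scene',[(488.5,172.4)]);o2,d2=ray('top',[(163.6,263.2)])
k=np.linalg.lstsq(np.c_[d1[0],-d2[0]],o2-o1,rcond=None)[0];print(o1+d1*k[0],o2+d2*k[1])"
```

```text
clock: 29.3
tool_pos: [0.5246, 0.3533, 0.247]
eef_rot: [0.0, 0.93, 0.002, -0.368]
contact_force: [0.1, 0.5, 0.9]
opening: 0.75
finger_force: 0.0
t 29.3 pos [0.5246 0.3533 0.247 ] x [-0.729 -0.     0.685] y [0.002 1.    0.003] z [-0.685  0.003 -0.729] q [-0.36  1.12 -0.46  0.81 -0.05  1.87  0.87] op 0.75
[0.06337529 0.51580384 0.90260998] 0.02050949040315251
[[0.52142752 0.35496171 0.136     ]] [[0.51303571 0.35259125 0.136     ]]
[[0.51359638 0.35556511 0.13189718]] [[0.5137164  0.3539698  0.13143347]]
```

The two views put the cap at (.5136,.355) and about 0.132 m high (136 mm expected), within 1 mm of the pan centre (.5135,.3546).

```bash
python3 -c "
from plant import r
print(r.finish_job())"
```

```text
the job is handed in; nothing more can be done
None
```

The job is handed in at about 29 s: both rejects stand upright in the bin, the toppled bottle stands upright within about 1 mm of the pan's centre, and the other good bottles and everything else look undisturbed in the last pictures; no verdict was returned.

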